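# Hold a brass pendant blank inside the marking unit

### The arm

A 6-joint arm with a two-finger parallel gripper is mounted at the origin on the work surface. World frame = base frame: x ahead of the robot, y to its left, z up, the work surface at z = 0. Lengths are in m, angles in rad, forces in N, time in s.
With the tool pointing down it reaches from about 0.375 to 0.9 m from the base axis. Payload 3.1 kg.
Tool frame: the origin (TCP) lies midway between the tips of the shut fingers; the grasp point (between the pads) lies 19 mm behind it; z points along the fingers, y is the line along which they close (so a half turn about z gives the same grasp; the last joint's range is limited). The gripper opens to 85 mm and grips with 20 to 120 N. Pads are 22 mm wide; open, the fingers measure 114 mm over their backs; the gripper's body (76 mm by 85 mm) begins 54 mm behind the grasp point. The pads swing forward as they close: fully open they stand 13 mm farther back than shut.
Start: joints at [-1.504, 0.527, 1.433, -0, 1.181, -0.178], TCP at [0.152, -0.606, 0.231] pointing down, gripper open.
Joint ranges: [-3.08, 3.08], [-0.75, 2.2], [0.22, 2.44], [-1.43, 4.57], [0, 2.65], [-2.85, 2.85]. Speed limits (rad/s): [2.79, 2.79, 3.14, 3.14, 3.14, 3.14].

### API

Orientations are given as a unit quaternion [x, y, z, w].
In Python, from cell import manip, cams, close_job gives the robot as it stands.
- The arm moves only by the tool arm_command, never from a script. Its argument "series" is a list of rows, each an object with "jaw": the opening, from -1 (shut) to 1 (fully open), so that 0 is half open; "xyz": the shift along the world's x, y, z in m, a list of three; "turn": the turn about the world's z in degrees. A call has 1 to 8 rows; each row shifts and turns the commanded pose from where the row before left it; what a row does not reach is not made up. A row lasts 1/10 s, in which the tool goes at most 50 mm and 8.59 degrees, less where a joint would pass 70% of its speed; a pose out of reach is approached as far as the arm can. A call is refused whole if a number of a shift passes 0.05 or a number of a turn 8.59, either way. A call with a gripper value outside its range is refused whole. The fingers move at their own pace and stop on an object; the grip force is fixed at half the most. Time passes only in rows, so rows that do not move let the fingers close. It gives the time, the measured TCP pose, the force, the opening and the grip force at its end, in the units of the state.
- manip.get_state(): the state, without advancing time (a new reading comes with each control period).
- cams.get_image(name): name is "scene" or "top" or "wrist"; returns a dict with "pixels" (420x560x3 uint8, red, green, blue), "range_z" (420x560 float32, m along the optical axis (not along the pixel's ray), 0 where there is no reading), "camera_matrix" (3x3 intrinsics, pixels), "R" (3x3) and "t" (3): a world point X has camera coordinates R X + t; the wrist camera has in their place "mount" (4x4, takes a point from camera to tool coordinates, whose origin is the TCP and whose axes are the flange's). Camera axes: x right, y down, z forward; pixel columns grow to the right and rows downward; lengths in m; the calibration is good to about 2 mm. A picture is of the moment at which its call begins: read the wrist's pose just before it.
- close_job(): hands the job in; it is judged then, once.
The state is a dict: "t": time; "q": joint angles; "joint_vel": joint speeds; "tau": joint torques, N m; "tcp_pos": TCP position; "eef_rot": TCP orientation; "force": force on the tool from outside, world axes, zero at the start; "ft_torque": the same for the moment, N m; "opening": finger opening in m; "grip_force": force on a finger pad.
Only numpy, scipy, OpenCV 4.12 (cv2) and the standard library are available. Lean on these libraries where they do the work, as an engineer would, in place of code of your own. Each camera call takes 0.05 s, during which the arm holds its last target. There are 200 camera calls.

### The job

Turn the knob on top of the marking unit clockwise until it clicks past its detent and the red shutter under the slot is open. Then take the yellow-handled carrier (brass disc) out of the wooden stand, lower it upright through the slot in the unit's lid until the red band round its plate is level with the top of the lid, and finish while still holding it there by its handle, with the handle clear of the lid. Leave the other carriers and the things on the bench where they are.

Things in the scene. Friction and masses are not known exactly. Their poses are not given: they have to be found in the camera images.
- brass_handle (a point): centre of the yellow plastic handle of the brass carrier, the one to use. Handle 16 mm thick (its x) x 28 mm wide (y) x 40 mm tall, gripped across its 16 mm; z is up. It stands on the carrier's plate: this point is 90 mm above the plate's foot, 20 mm above the handle's underside
- brass: the brass carrier: an upright aluminium plate 8 mm thick (its x) x 46 mm wide (y) x 70 mm tall, about 0.1 kg, under its yellow handle; a brass disc set in its lower half (9 to 35 mm above the foot), a red band round it 52 to 62 mm above the foot. Origin: centre of the plate's foot; z is up. The other two carriers are alike but for disc metal and handle colour
- slot (a point): centre of the slot's mouth, on the top face of the marking unit's lid. The slot goes straight down through the 12 mm thick lid: 10 mm along this frame's x, 48 mm along its y, a 3 mm bevel round the mouth; z is up. The chamber below is free down to 94 mm under the lid's top once the shutter is open
- unit: the marking unit: fixed white-lidded housing with amber windows, 200 mm (x) x 260 mm (y), lid top 100 mm above the bench; origin: centre of its underside. The slot lies 65 mm towards its -y, the knob 70 mm towards its +y
- shutter (a joint): opening of the red shutter just under the lid (m): 0 it blocks the slot, from 0.018 the slot is clear. It slides along the unit's +x, driven by the knob alone, 20 mm per rad
- knob_grip (a point): point on the knob's axis at the height to grip it, 37 mm above the lid's top and 7 mm below the top of the bar. The black grip bar is 42 mm long, 14 mm thick, 32 mm tall (its foot 12 mm above the lid, on a 44 mm round skirt 8 mm thick); at joint 0 it lies along the unit's x. This frame turns with the knob: x along the bar, z up
- knob (a joint): angle of the knob (rad), growing clockwise seen from above; it starts at 0. A spring detent resists with up to about 0.15 N m; its crest is at 0.6; beyond it the knob snaps on to its second rest against the stop at 1.2, where the shutter is open
- copper_handle (a point): centre of the green plastic handle of the copper carrier, to be left in the stand. Handle 16 mm thick (its x) x 28 mm wide (y) x 40 mm tall, gripped across its 16 mm; z is up. It stands on the carrier's plate: this point is 90 mm above the plate's foot, 20 mm above the handle's underside
- silver_handle (a point): centre of the blue plastic handle of the silver carrier, to be left in the stand. Handle 16 mm thick (its x) x 28 mm wide (y) x 40 mm tall, gripped across its 16 mm; z is up. It stands on the carrier's plate: this point is 90 mm above the plate's foot, 20 mm above the handle's underside
- stand: the fixed wooden stand, 70 mm (x) x 230 mm (y) x 32 mm tall; origin: centre of its underside. The three carriers stand in it in any order, in a row along y 70 mm apart, in pockets 24 mm deep and 2.5 mm wider than the plates, feet 8 mm above the bench
- mallet_head (a point): centre of the head of a dark red mallet (head 64 mm thick, 100 mm long; wooden handle 26 mm thick reaching 260 mm from the head's centre), lying at the back of the bench
- bangle_a_mid (a point): centre of a brass bangle lying flat, 68 mm across, 8 mm tall
- bangle_b_mid (a point): centre of a second such bangle
- cup_center (a point): centre of a blue ceramic weight, 64 mm across and 50 mm tall
- driver_grip (a point): handle of an orange screwdriver, 200 mm long, 26 mm thick, lying on the bench

How it is judged:
By the outcome, as a careful person would: the job done as asked, in the order asked, and still so for the second after the job is handed in, while the arm keeps its last pose, push and grip.
It also fails if it takes over 64 s, if anything falls off the work surface, if the arm or the gripper's body presses on something with over 40 N, if the wrist force passes 120 N, or if a joint passes its speed limit or range.

## Working session

There is one attempt and no reset: what is moved stays moved. The work goes in short steps, Python scripts to look and compute and a tool call to move; the robot and the scene stay as the last step left them, time stands still between calls to the robot, and variables do not carry over. Pictures are saved under pics/ and viewed, at most 10 in all, crops included, and the job is handed in when it is done.

Besides the shell and the picture viewer there is one more tool, called by a JSON object that holds its "api" and its "payload", one argument or row to a line. arm_command: Moves the arm, as the interface text tells. Its arguments: {"type":"object","properties":{"series":{"type":"array","items":{"type":"object","properties":{"jaw":{"type":"number"},"xyz":{"type":"array","items":{"type":"number"}},"turn":{"type":"number"}}}}},"required":["series"]}

```bash
mkdir -p pics; ls; cat > h.py <<'E'
import numpy as np, cv2
from cell import manip, cams, close_job
def save(im,n): cv2.imwrite('pics/'+n, im['pixels'][:,:,::-1])
def world(im,st=None):
    """per-pixel world points from depth"""
    K=im['camera_matrix']; z=im['range_z']; v,u=np.indices(z.shape)
    P=np.stack([(u-K[0,2])/K[0,0]*z,(v-K[1,2])/K[1,1]*z,z],-1)
    if 'R' in im: return (P-im['t'])@im['R']
    from scipy.spatial.transform import Rotation as Ro
    M=im['mount']; P=P@M[:3,:3].T+M[:3,3]
    return P@Ro.from_quat(st['eef_rot']).as_matrix().T+np.array(st['tcp_pos'])
E
python3 - <<'E'
from h import *
s=manip.get_state(); print(s)
a=cams.get_image('top'); b=cams.get_image('scene')
save(a,'top0.png'); save(b,'scene0.png')
np.savez('im0.npz',top=a['pixels'],tw=world(a),sc=b['pixels'],sw=world(b))
w=cams.get_image('wrist'); print(w['mount'],a['R'],a['t'])
E
```

```text
pics
{'t': 0.0, 'q': array([-1.50350271e+00,  5.28437555e-01,  1.43393285e+00, -1.24037889e-06,
        1.18136794e+00, -1.78488235e-01]), 'joint_vel': array([ 0.00044223, -0.00071365,  0.00057746, -0.00225375,  0.00021429,
       -0.00045347]), 'tau': array([-1.94138542e-03, -4.42357349e+01, -1.78025419e+01, -2.78303114e-04,
        8.54203856e-03,  5.17500879e-06]), 'tcp_pos': array([ 0.15205775, -0.60547601,  0.23034147]), 'eef_rot': array([ 9.92457809e-01,  1.22582002e-01,  5.90440845e-05, -1.07122145e-03]), 'force': array([ 0.2882971 ,  0.64381014, -0.57121295]), 'ft_torque': array([-0.01948722, -0.01561288,  0.0489506 ]), 'grip_force': 0.0, 'opening': 0.08523925361638539}
[[-6.90019243e-04 -9.58179995e-01 -2.86165373e-01  7.24828965e-02]
 [ 9.99999736e-01 -7.26412760e-04  2.10197140e-05  6.24203460e-04]
 [-2.28014848e-04 -2.86165283e-01  9.58180244e-01 -1.42066449e-01]
 [ 0.00000000e+00  0.00000000e+00  0.00000000e+00  1.00000000e+00]] [[-0.02411549 -0.9996392  -0.01182859]
 [-0.99597218  0.02504576 -0.08609369]
 [ 0.08635888  0.00970476 -0.99621682]] [0.05487995 0.51553507 1.66140262]
```

View pics/top0.png

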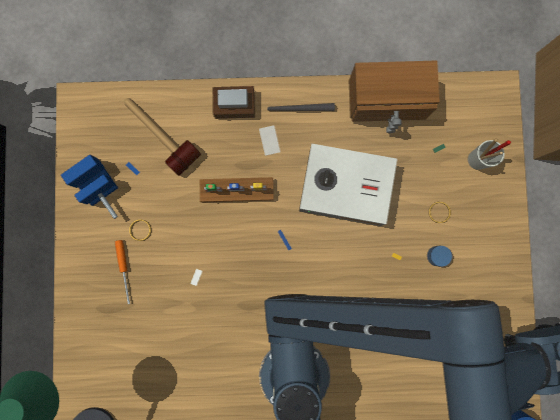

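View pics/scene0.png

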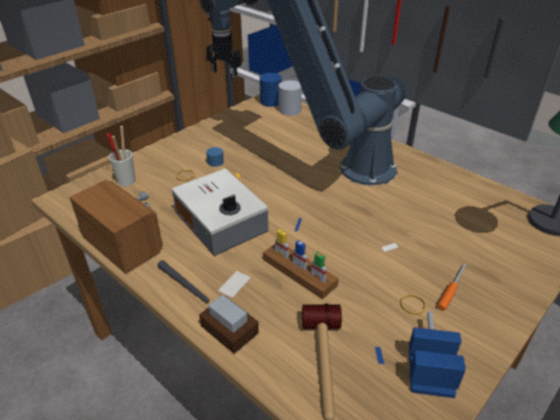

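The top view shows the knob at about (325,179), the red slot at (370,187) and the yellow handle at (258,186), in the stand's right-hand pocket. The scene view shows the same layout. Next I measure them.

```bash
python3 - <<'E'
from h import *
d=np.load('im0.npz')
for n,k in(('top','tw'),('sc','sw')):
    I=d[n];W=d[k];hsv=cv2.cvtColor(I,cv2.COLOR_RGB2HSV);Z=W[...,2]
    H,S,V=[hsv[...,i].astype(int) for i in range(3)]
    box=(W[...,0]>.3)&(W[...,0]<.8)&(abs(W[...,1])<.5)
    def rep(nm,m):
        m=m&box
        if m.sum()<4: print(n,nm,'none');return
        P=W[m];print(n,nm,m.sum(),'mean',P.mean(0).round(4),'min',P.min(0).round(3),'max',P.max(0).round(3))
    rep('yel',(H>20)&(H<35)&(S>150)&(V>100)&(Z>.08)&(Z<.16))
    rep('blue',(H>105)&(H<130)&(S>150)&(Z>.08)&(Z<.16))
    rep('grn',(H>50)&(H<85)&(S>120)&(Z>.08)&(Z<.16))
    lid=(Z>.093)&(Z<.107)&(S<60)&(V>120)&box
    rep('lid',lid); 
    if n=='top':
        r=cv2.minAreaRect(W[lid][:,:2].astype(np.float32)); print(r)
        st=(Z>.024)&(Z<.04)&box
        nlab,L,ss,_=cv2.connectedComponentsWithStats(st.astype(np.uint8))
        for i in range(1,nlab):
            if ss[i,4]>300: print('stand',cv2.minAreaRect(W[L==i][:,:2].astype(np.float32)))
    rep('slotred',((H<8)|(H>172))&(S>120)&(Z>.07)&(Z<.12)&(W[...,1]<0.0))
    rep('knobbar',(Z>.130)&(Z<.16)&(V<90)&(W[...,1]<.05))
    rep('knobskirt',(Z>.103)&(Z<.16)&(V<90)&(W[...,1]<.05))
E
```

```text
top yel 41 mean [0.5769 0.0945 0.1181] min [0.57  0.083 0.104] max [0.584 0.107 0.128]
top blue 14 mean [0.5758 0.1641 0.1184] min [0.57  0.152 0.112] max [0.583 0.176 0.129]
top grn 34 mean [0.5761 0.2321 0.1137] min [0.569 0.221 0.097] max [0.584 0.247 0.127]
top lid 4979 mean [ 0.5764 -0.1798  0.1001] min [ 0.456 -0.323  0.093] max [ 0.749 -0.031  0.107]
((0.6245913505554199, -0.18589168787002563), (0.2605539560317993, 0.2956538796424866), 78.28400421142578)
stand ((0.5777461528778076, 0.16651034355163574), (0.07143518328666687, 0.23002517223358154), 0.32531583309173584)
top slotred 34 mean [ 0.5651 -0.2425  0.0861] min [ 0.559 -0.261  0.079] max [ 0.57  -0.223  0.094]
top knobbar 229 mean [ 0.7297 -0.2586  0.1409] min [ 0.571 -0.436  0.13 ] max [ 0.8   -0.098  0.159]
top knobskirt 640 mean [ 0.6889 -0.2155  0.123 ] min [ 0.54  -0.436  0.103] max [ 0.8   -0.077  0.159]
sc yel 109 mean [0.5867 0.103  0.1043] min [0.576 0.086 0.081] max [0.596 0.115 0.121]
sc blue 75 mean [0.5881 0.1731 0.1008] min [0.579 0.16  0.083] max [0.594 0.184 0.12 ]
sc grn 80 mean [0.5886 0.2439 0.1014] min [0.582 0.23  0.082] max [0.595 0.254 0.121]
sc lid 2941 mean [ 0.5887 -0.1694  0.0982] min [ 0.46  -0.321  0.093] max [ 0.755 -0.026  0.107]
sc slotred none
sc knobbar 62 mean [ 0.6073 -0.1043  0.1373] min [ 0.581 -0.205  0.13 ] max [ 0.8   -0.094  0.145]
sc knobskirt 248 mean [ 0.6174 -0.1099  0.1194] min [ 0.568 -0.313  0.103] max [ 0.8   -0.07   0.145]
```

{"api": "arm_command", "payload": {
  "series": [
    {"xyz": [0.024,0.0275,0.003],"turn": 8.5,"jaw": 1},
    {"xyz": [0.024,0.0275,0.003],"turn": 8.5,"jaw": 1},
    {"xyz": [0.024,0.0275,0.003],"turn": 8.5,"jaw": 1},
    {"xyz": [0.024,0.0275,0.003],"turn": 8.5,"jaw": 1},
    {"xyz": [0.024,0.0275,0.003],"turn": 8.5,"jaw": 1},
    {"xyz": [0.024,0.0275,0.003],"turn": 8.5,"jaw": 1},
    {"xyz": [0.024,0.0275,0.003],"turn": 8.5,"jaw": 1},
    {"xyz": [0.024,0.0275,0.003],"turn": 8.5,"jaw": 1}
  ]
}}

```text
t: 0.95
tcp_pos: [0.3448, -0.3848, 0.2553]
eef_rot: [0.752, 0.659, 0.0, -0.0]
force: [0.4, -1.0, -0.2]
opening: 0.0854
grip_force: 0.0
```

{"api": "arm_command", "payload": {
  "series": [
    {"xyz": [0.024,0.0275,0],"turn": 8.5,"jaw": 1},
    {"xyz": [0.024,0.0275,0],"turn": 8.5,"jaw": 1},
    {"xyz": [0.024,0.0275,0],"turn": 8.5,"jaw": 1},
    {"xyz": [0.024,0.0275,0],"turn": 8.5,"jaw": 1},
    {"xyz": [0.024,0.0275,0],"turn": 8.5,"jaw": 1},
    {"xyz": [0.024,0.0275,0],"turn": 8.5,"jaw": 1},
    {"xyz": [0.024,0.0275,0],"turn": 8.5,"jaw": 1},
    {"xyz": [0.024,0.0275,0],"turn": 8.5,"jaw": 1}
  ]
}}

```text
t: 1.75
tcp_pos: [0.5368, -0.1648, 0.2551]
eef_rot: [0.255, 0.967, 0.0, -0.0]
force: [1.1, 0.3, -0.2]
opening: 0.0853
grip_force: 0.0
```

{"api": "arm_command", "payload": {
  "series": [
    {"xyz": [0.024,0.027,0],"turn": 8.5,"jaw": 1},
    {"xyz": [0.024,0.027,0],"turn": 8.5,"jaw": 1},
    {"jaw": 1},
    {"jaw": 1}
  ]
}}

```text
schema error: expected keys jaw, xyz, turn
```

```bash
python3 - <<'E'
from h import *
s=manip.get_state(); w=cams.get_image('wrist'); save(w,'w1.png')
W=world(w,s); np.savez('w1.npz',p=w['pixels'],W=W)
print(s['q'].round(3),s['tcp_pos'],s['eef_rot'])
Z=W[...,2]; print(Z[::60,::80].round(3))
m=(Z>.134)&(Z<.152)
print(m.sum(),W[m].mean(0),cv2.minAreaRect(W[m][:,:2].astype(np.float32)))
E
```

```text
[-0.497  0.414  1.566 -0.     1.162 -1.552] [ 0.53676513 -0.16480689  0.25506885] [ 2.55129470e-01  9.66906862e-01  1.94748008e-05 -2.70604163e-04]
[[-0.    -0.    -0.001 -0.001 -0.002 -0.001 -0.001]
 [-0.001 -0.002 -0.002 -0.002 -0.002 -0.001 -0.001]
 [-0.001 -0.001 -0.001 -0.001  0.1   -0.001  0.031]
 [ 0.05  -0.001  0.099  0.099  0.1    0.1   -0.001]
 [-0.001 -0.001 -0.001  0.086  0.099  0.099  0.001]
 [-0.001 -0.001  0.304  0.1    0.1    0.305  0.019]
 [ 0.     0.323  0.339  0.333  0.334  0.339  0.323]]
710 [ 0.59274891 -0.10758926  0.1422908 ] ((0.5946925282478333, -0.1072443425655365), (0.014366067945957184, 0.041602835059165955), 78.78177642822266)
```

View pics/w1.png

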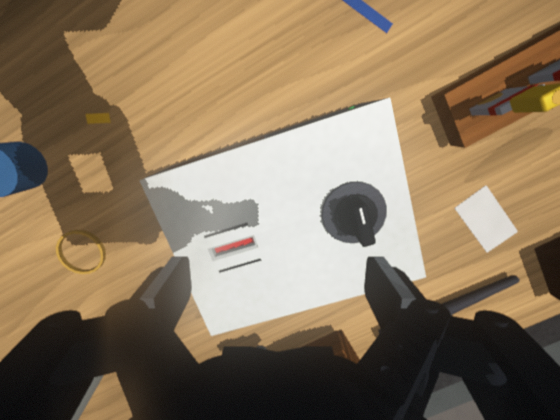

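The wrist view shows the whole lid: the knob bar near (357,215) and the red slot at (235,246). The measured bar is 14.4 × 41.6 mm, which agrees with the given size. I'll measure the lid and slot from the same frame.

```bash
python3 - <<'E'
from h import *
d=np.load('w1.npz');I=d['p'];W=d['W'];Z=W[...,2]
hsv=cv2.cvtColor(I,cv2.COLOR_RGB2HSV).astype(int);H,S,V=[hsv[...,i] for i in range(3)]
v,u=np.indices(Z.shape)
lid=(Z>.096)&(Z<.104)&(u>130)&(u<440)&(v<340)
lid=cv2.morphologyEx(lid.astype(np.uint8),cv2.MORPH_OPEN,np.ones((5,5)))>0
r=cv2.minAreaRect(W[lid][:,:2].astype(np.float32));print('lid',r,np.median(Z[lid]))
# hole: below lid inside slot region
sl=(Z<.0975)&(u>205)&(u<265)&(v>228)&(v<264)
print('slot',sl.sum(),cv2.minAreaRect(W[sl][:,:2].astype(np.float32)),np.median(Z[sl]))
red=((H<8)|(H>172))&(S>120)&(u>205)&(u<265)&(v>228)&(v<264)
print('red',red.sum(),cv2.minAreaRect(W[red][:,:2].astype(np.float32)),np.median(Z[red]))
a=np.radians(-11.2);R=np.array([[np.cos(a),-np.sin(a)],[np.sin(a),np.cos(a)]])
k=np.array([.5947,-.1072]);print('from knob',k+R@[0,-.135])
E
```

```text
lid ((0.5813289880752563, -0.1759161651134491), (0.2610294818878174, 0.20108726620674133), 78.21662902832031) 0.09933446555631234
slot 491 ((0.569223940372467, -0.23911479115486145), (0.055346548557281494, 0.02746768295764923), 60.356651306152344) 0.08893033296386757
red 128 ((0.5702913403511047, -0.24154634773731232), (0.0413028821349144, 0.005599567666649818), 79.15406036376953) 0.08584543172568064
from knob [ 0.56847836 -0.23962895]
```

{"api": "arm_command", "payload": {
  "series": [
    {"xyz": [0.02,0.02,-0.01],"turn": 6.1,"jaw": 1},
    {"xyz": [0.02,0.02,-0.02],"turn": 6.1,"jaw": 1},
    {"xyz": [0.018,0.0175,-0.02],"turn": 6.1,"jaw": 1},
    {"xyz": [0,0,-0.025],"turn": 0,"jaw": 1},
    {"xyz": [0,0,-0.025],"turn": 0,"jaw": 1},
    {"xyz": [0,0,-0.025],"turn": 0,"jaw": 1},
    {"xyz": [0,0,-0.01],"turn": 0,"jaw": 1},
    {"xyz": [0,0,0],"turn": 0,"jaw": 1}
  ]
}}

```text
t: 2.6
tcp_pos: [0.5929, -0.1084, 0.1187]
eef_rot: [0.101, 0.995, 0.001, -0.002]
force: [0.5, 0.2, 0.3]
opening: 0.085
grip_force: 0.0
```

{"api": "arm_command", "payload": {
  "series": [
    {"xyz": [0,0,0],"turn": 0,"jaw": -1},
    {"xyz": [0,0,0],"turn": 0,"jaw": -1},
    {"xyz": [0,0,0],"turn": 0,"jaw": -1},
    {"xyz": [0,0,0],"turn": 0,"jaw": -1},
    {"xyz": [0,0,0],"turn": 0,"jaw": -1},
    {"xyz": [0,0,0],"turn": 0,"jaw": -1}
  ]
}}

```text
t: 3.2
tcp_pos: [0.5949, -0.1068, 0.1214]
eef_rot: [0.102, 0.995, 0.002, 0.001]
force: [0.5, 7.4, 4.5]
opening: 0.0124
grip_force: 59.6
```

{"api": "arm_command", "payload": {
  "series": [
    {"xyz": [0,0,0],"turn": -6,"jaw": -1},
    {"xyz": [0,0,0],"turn": -6,"jaw": -1},
    {"xyz": [0,0,0],"turn": -6,"jaw": -1},
    {"xyz": [0,0,0],"turn": -6,"jaw": -1},
    {"xyz": [0,0,0],"turn": -6,"jaw": -1},
    {"xyz": [0,0,0],"turn": -6,"jaw": -1},
    {"xyz": [0,0,0],"turn": -6,"jaw": -1},
    {"xyz": [0,0,0],"turn": -6,"jaw": -1}
  ]
}}

```text
t: 4.0
tcp_pos: [0.5951, -0.1063, 0.1214]
eef_rot: [0.5, 0.866, 0.002, 0.0]
force: [0.9, 6.4, 3.7]
opening: 0.0124
grip_force: 59.6
```

{"api": "arm_command", "payload": {
  "series": [
    {"xyz": [0,0,0],"turn": -6,"jaw": -1},
    {"xyz": [0,0,0],"turn": -6,"jaw": -1},
    {"xyz": [0,0,0],"turn": -5,"jaw": -1},
    {"xyz": [0,0,0],"turn": -4,"jaw": -1},
    {"xyz": [0,0,0],"turn": 0,"jaw": -1},
    {"xyz": [0,0,0],"turn": 0,"jaw": -1}
  ]
}}

```text
t: 4.6
tcp_pos: [0.5954, -0.1062, 0.1214]
eef_rot: [0.647, 0.762, 0.002, 0.0]
force: [2.9, 7.5, 3.5]
opening: 0.0129
grip_force: 59.6
```

```bash
python3 - <<'E'
from h import *
s=manip.get_state(); print(s['ft_torque'],s['force'],s['tcp_pos'],np.degrees(2*np.arctan2(s['eef_rot'][1],s['eef_rot'][0])))
E
```

```text
[ 1.1870005  -0.33941756  0.09875459] [2.88222356 7.53811486 3.51881638] [ 0.59535528 -0.10622008  0.12140784] 99.34415823686675
```

{"api": "arm_command", "payload": {
  "series": [
    {"xyz": [0,0,0],"turn": 0,"jaw": 1},
    {"xyz": [0,0,0],"turn": 0,"jaw": 1},
    {"xyz": [0,0,0],"turn": 0,"jaw": 1},
    {"xyz": [0,0,0.02],"turn": 0,"jaw": 1},
    {"xyz": [0,0,0.04],"turn": 0,"jaw": 1},
    {"xyz": [0,0,0.05],"turn": 0,"jaw": 1},
    {"xyz": [0,0,0.04],"turn": 0,"jaw": 1},
    {"xyz": [0,0,0],"turn": 0,"jaw": 1}
  ]
}}

```text
t: 5.4
tcp_pos: [0.5978, -0.1105, 0.2773]
eef_rot: [0.647, 0.762, 0.002, 0.007]
force: [-0.3, -0.5, -0.1]
opening: 0.0855
grip_force: 0.0
```

```bash
python3 - <<'E'
from h import *
s=manip.get_state(); w=cams.get_image('wrist'); save(w,'w2.png')
W=world(w,s); np.savez('w2.npz',p=w['pixels'],W=W);Z=W[...,2]
print(s['tcp_pos'])
m=(Z>.134)&(Z<.152)&(W[...,0]>.55)&(W[...,0]<.64)
print(m.sum(),cv2.minAreaRect(W[m][:,:2].astype(np.float32)))
near=np.hypot(W[...,0]-.5685,W[...,1]+.2396)<.035
sl=near&(Z<.095);print(sl.sum())
if sl.sum()>10: print(cv2.minAreaRect(W[sl][:,:2].astype(np.float32)),np.percentile(Z[sl],[5,50,95]))
E
```

```text
[ 0.59776245 -0.11046848  0.27730704]
616 ((0.5951796770095825, -0.10666881501674652), (0.013633803464472294, 0.040834467858076096), 9.311482429504395)
86
((0.5675413012504578, -0.2461179494857788), (0.05658809095621109, 0.016192829236388206), 86.51663970947266) [0.00472403 0.08790208 0.09390146]
```

View pics/w2.png

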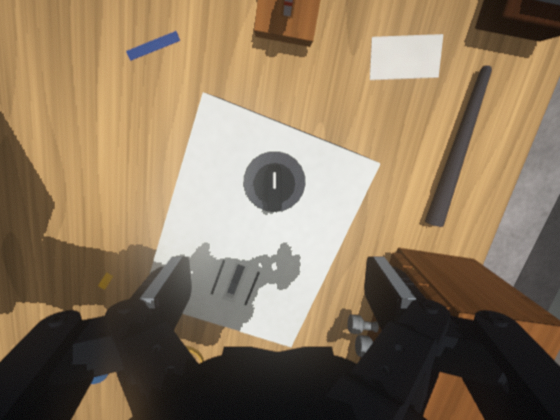

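The view shows the slot dark with no red at (236,278), and the bar turned by 69°, so the shutter is open. Next I go above the yellow handle.

{"api": "arm_command", "payload": {
  "series": [
    {"xyz": [-0.004,0.04,0],"turn": -5,"jaw": 1},
    {"xyz": [-0.004,0.04,0],"turn": -4,"jaw": 1},
    {"xyz": [-0.004,0.04,0],"turn": 0,"jaw": 1},
    {"xyz": [-0.003,0.04,0],"turn": 0,"jaw": 1},
    {"xyz": [-0.003,0.042,0],"turn": 0,"jaw": 1},
    {"xyz": [0,0,0],"turn": 0,"jaw": 1},
    {"xyz": [0,0,0],"turn": 0,"jaw": 1}
  ]
}}

```text
t: 6.15
tcp_pos: [0.5749, 0.094, 0.2686]
eef_rot: [0.704, 0.71, -0.001, -0.001]
force: [-0.1, 0.3, 1.1]
opening: 0.0853
grip_force: 0.0
```

```bash
python3 - <<'E'
from h import *
s=manip.get_state(); w=cams.get_image('wrist'); save(w,'w3.png')
W=world(w,s);Z=W[...,2];I=w['pixels']
print(s['tcp_pos'],np.degrees(2*np.arctan2(s['eef_rot'][1],s['eef_rot'][0])))
H,S,V=[cv2.cvtColor(I,cv2.COLOR_RGB2HSV)[...,i].astype(int) for i in range(3)]
m=(H>20)&(H<35)&(S>150)&(Z>.112)&(Z<.125)&(abs(W[...,0]-.577)<.06)
print(m.sum(),cv2.minAreaRect(W[m][:,:2].astype(np.float32)),np.median(Z[m]))
E
```

```text
[0.57493266 0.09396357 0.26858101] 90.50898337715078
358 ((0.5808520913124084, 0.0966944769024849), (0.01449053455144167, 0.027169818058609962), 1.2160133123397827) 0.11717795646114038
```

View pics/w3.png

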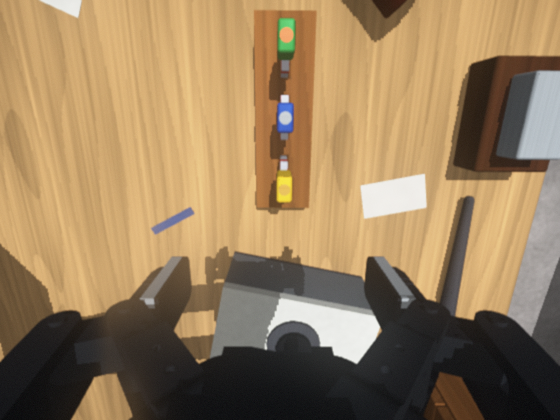

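The yellow handle is at (285,188) and measures 14.5 × 27 mm with its top at 0.117, as expected. I descend and grip.

{"api": "arm_command", "payload": {
  "series": [
    {"xyz": [0.0055,0.0025,-0.03],"turn": 0,"jaw": 1},
    {"xyz": [0,0,-0.04],"turn": 0,"jaw": 1},
    {"xyz": [0,0,-0.04],"turn": 0,"jaw": 1},
    {"xyz": [0,0,-0.04],"turn": 0,"jaw": 1},
    {"xyz": [0,0,-0.025],"turn": 0,"jaw": 1},
    {"xyz": [0,0,-0.012],"turn": 0,"jaw": 1},
    {"xyz": [0,0,0],"turn": 0,"jaw": 1}
  ]
}}

```text
t: 6.9
tcp_pos: [0.5805, 0.0944, 0.0813]
eef_rot: [0.705, 0.709, -0.002, -0.001]
force: [0.1, 0.0, 0.0]
opening: 0.0854
grip_force: 0.0
```

{"api": "arm_command", "payload": {
  "series": [
    {"xyz": [0,0,0],"turn": 0,"jaw": -1},
    {"xyz": [0,0,0],"turn": 0,"jaw": -1},
    {"xyz": [0,0,0],"turn": 0,"jaw": -1},
    {"xyz": [0,0,0],"turn": 0,"jaw": -1},
    {"xyz": [0,0,0],"turn": 0,"jaw": -1},
    {"xyz": [0,0,0],"turn": 0,"jaw": -1}
  ]
}}

```text
t: 7.5
tcp_pos: [0.5818, 0.0959, 0.0843]
eef_rot: [0.705, 0.71, 0.0, 0.0]
force: [-0.7, 0.2, 6.0]
opening: 0.0151
grip_force: 59.2
```

{"api": "arm_command", "payload": {
  "series": [
    {"xyz": [0,0,0.01],"turn": 0,"jaw": -1},
    {"xyz": [0,0,0.02],"turn": 0,"jaw": -1},
    {"xyz": [0,0,0.02],"turn": 0,"jaw": -1},
    {"xyz": [0,0,0.03],"turn": 0,"jaw": -1},
    {"xyz": [0,0,0.03],"turn": 0,"jaw": -1},
    {"xyz": [0,0,0.03],"turn": 0,"jaw": -1},
    {"xyz": [0,0,0.03],"turn": 0,"jaw": -1},
    {"xyz": [0,0,0.02],"turn": 0,"jaw": -1}
  ]
}}

```text
t: 8.3
tcp_pos: [0.5822, 0.0959, 0.2761]
eef_rot: [0.705, 0.71, 0.001, 0.001]
force: [-0.1, -0.3, -0.5]
opening: 0.0153
grip_force: 58.7
```

{"api": "arm_command", "payload": {
  "series": [
    {"xyz": [0,-0.02,0],"turn": 0,"jaw": -1},
    {"xyz": [-0.002,-0.045,0],"turn": -4,"jaw": -1},
    {"xyz": [-0.002,-0.045,0],"turn": -4,"jaw": -1},
    {"xyz": [-0.002,-0.045,0],"turn": -4,"jaw": -1},
    {"xyz": [-0.002,-0.045,0],"turn": 0,"jaw": -1},
    {"xyz": [-0.002,-0.045,0],"turn": 0,"jaw": -1},
    {"xyz": [-0.003,-0.045,0],"turn": 0,"jaw": -1},
    {"xyz": [-0.001,-0.03,0],"turn": 0,"jaw": -1}
  ]
}}

```text
t: 9.1
tcp_pos: [0.567, -0.2273, 0.2735]
eef_rot: [0.776, 0.631, -0.0, 0.0]
force: [-0.2, 0.2, -1.2]
opening: 0.0149
grip_force: 58.8
```

{"api": "arm_command", "payload": {
  "series": [
    {"xyz": [0,-0.015,0],"turn": 0,"jaw": -1},
    {"xyz": [0,0,0],"turn": 0,"jaw": -1},
    {"xyz": [0,0,0],"turn": 0,"jaw": -1}
  ]
}}

```text
t: 9.4
tcp_pos: [0.5674, -0.2378, 0.2731]
eef_rot: [0.775, 0.632, 0.0, -0.001]
force: [-0.6, 0.4, -1.5]
opening: 0.0153
grip_force: 58.8
```

```bash
python3 - <<'E'
from h import *
s=manip.get_state(); w=cams.get_image('wrist'); save(w,'w4.png')
W=world(w,s);a=cams.get_image('top');b=cams.get_image('scene')
save(b,'sc4.png')
np.savez('i4.npz',p=w['pixels'],W=W,t=a['pixels'],tw=world(a),s=b['pixels'],sw=world(b))
print(s['tcp_pos'],s['force'],s['opening'],np.degrees(2*np.arctan2(s['eef_rot'][1],s['eef_rot'][0])))
E
```

```text
[ 0.56740041 -0.23778245  0.27311406] [-0.55064753  0.3911662  -1.51150385] 0.015259280441395434 78.39913512136742
```

View pics/w4.png

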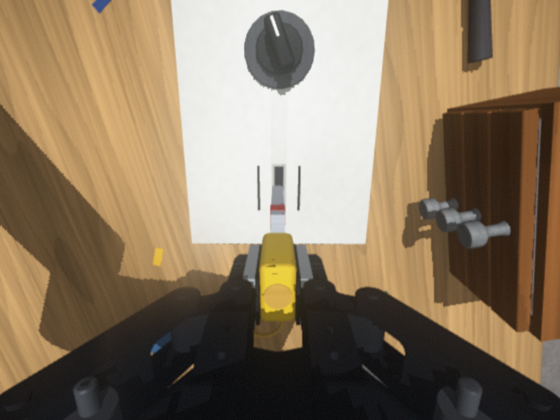

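View pics/sc4.png

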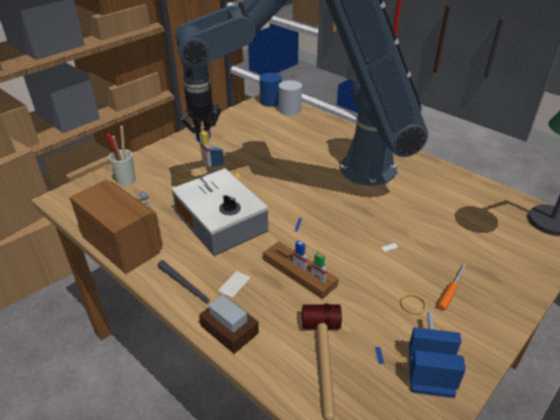

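The wrist view shows the plate hanging upright at column 278, in line with the slot's dark far end at (279,175). The scene view confirms that only the yellow carrier was lifted. Next I measure the offsets in the lid frame.

```bash
python3 - <<'E'
from h import *
d=np.load('i4.npz');I=d['p'];W=d['W'];Z=W[...,2]
a=np.radians(-11.5);R=np.array([[np.cos(a),-np.sin(a)],[np.sin(a),np.cos(a)]])
t=np.array([.5674,-.2378])
L=(W[...,:2]-t)@R   # lid axes, about the TCP
v,u=np.indices(Z.shape)
reg=(u>255)&(u<302)
pl=reg&(Z>.19)&(Z<.262)&(v>150)&(v<236)
print('plate',pl.sum(),'x',np.percentile(L[pl][:,0],[2,50,98]).round(4),'y',np.percentile(L[pl][:,1],[5,50,95]).round(4),'z',np.percentile(Z[pl],[1,99]))
for lo in np.arange(.19,.265,.01):
    q=pl&(Z>=lo)&(Z<lo+.01)
    if q.sum()>3: print(round(lo,3),q.sum(),L[q].mean(0).round(4),L[q].min(0).round(4),L[q].max(0).round(4))
hd=(u>255)&(u<300)&(Z>.26)&(Z<.33)&(v>230)&(v<320)
print('handle',L[hd].min(0),L[hd].max(0),np.percentile(Z[hd],[1,50,99]))
hs=cv2.cvtColor(I,cv2.COLOR_RGB2HSV).astype(int)
red=reg&((hs[...,0]<8)|(hs[...,0]>172))&(hs[...,1]>120)&(v>195)&(v<225);print('band z',np.percentile(Z[red],[5,50,95]),red.sum())
# slot: intersect rays with lid plane z=.1 for dark pixels
st=manip.get_state(); 
w=cams.get_image('wrist');K=w['camera_matrix'];M=w['mount']
from scipy.spatial.transform import Rotation as Ro
Rt=Ro.from_quat(st['eef_rot']).as_matrix();c=Rt@M[:3,3]+st['tcp_pos']
ray=np.stack([(u-K[0,2])/K[0,0],(v-K[1,2])/K[1,1],np.ones_like(u)],-1)@(Rt@M[:3,:3]).T
Pl=c+ray*((.0995-c[2])/ray[...,2])[...,None]; LL=(Pl[...,:2]-t)@R
dark=(hs[...,2]<90)&(u>268)&(u<290)&(v>155)&(v<190)
print('dark',dark.sum(),'u',u[dark].min(),u[dark].max(),'v',v[dark].min(),'L',LL[dark].min(0),LL[dark].max(0))
for x in(258,299):
    q=(hs[...,2]<90)&(abs(u-x)<6)&(v>155)&(v<220);print('line',LL[q].mean(0).round(4),LL[q].min(0).round(4),LL[q].max(0).round(4))
print(I[158:190:2,279].sum(1), I[175,266:292].sum(1))
E
```

```text
plate 349 x [-0.0041 -0.0003  0.0037] y [0.0229 0.0233 0.0236] z [0.19605629 0.26141924]
0.19 16 [-0.      0.0232] [-0.0042  0.0229] [0.0034 0.0235]
0.2 36 [-0.0003  0.0233] [-0.0041  0.023 ] [0.0033 0.0237]
0.21 35 [-0.0006  0.0232] [-0.0039  0.0229] [0.0032 0.0236]
0.22 47 [-0.0001  0.0232] [-0.0042  0.0228] [0.0037 0.0235]
0.23 54 [-0.0002  0.0232] [-0.0041  0.0229] [0.0036 0.0236]
0.24 56 [-0.0003  0.0233] [-0.0043  0.0229] [0.0039 0.0238]
0.25 88 [0.     0.0234] [-0.0043  0.0223] [0.0042 0.0239]
0.26 17 [-0.0006  0.0232] [-0.004   0.0228] [0.0036 0.0235]
handle [-0.01095572 -0.01263188] [0.0109883  0.01493607] [0.27018559 0.30561046 0.31048062]
band z [0.25224651 0.25480878 0.25741292] 40
dark 7 u 276 281 v 175 L [-0.00152598  0.00447143] [0.00387992 0.01326991]<stdin>:27: RuntimeWarning: Mean of empty slice.
  ret = um.true_divide(
Traceback (most recent call last):
ValueError: zero-size array to reduction operation minimum which has no identity
```

```bash
python3 - <<'E'
from h import *
d=np.load('i4.npz');I=d['p'];W=d['W'];Z=W[...,2]
a=np.radians(-11.5);R=np.array([[np.cos(a),-np.sin(a)],[np.sin(a),np.cos(a)]])
t=np.array([.5674,-.2378]);L=(W[...,:2]-t)@R;v,u=np.indices(Z.shape)
k=(Z>.138)&(Z<.15)&(v<90)&(u>230)&(u<320)
r=cv2.minAreaRect(L[k].astype(np.float32));print('knob',r,'-> slot',np.array(r[0])-[0,.135])
lid=(Z>.097)&(Z<.103)&(v<243)&(u>160)&(u<400)
for y0 in range(100,240,40):
    q=lid&(v>=y0)&(v<y0+10); c=u[q]
    le,ri=[],[]
    for row in range(y0,y0+10):
        x=L[row][lid[row]][:,0]; le.append(x.min());ri.append(x.max())
    print('lid x edges',np.median(le).round(4),np.median(ri).round(4),(np.median(le)+np.median(ri))/2)
q=[L[:,c][lid[:,c]][:,1].min() for c in range(200,240)];print('lid y front',np.median(q),'-> slot y',np.median(q)+.065)
g=I.sum(2).astype(int)
print(g[190,250:310]);print(g[155:200,279])
def at(uu,vv): 
    o=[L[vv,x] for x in range(uu-12,uu+13) if abs(Z[vv,x]-.0995)<.003]; return len(o)
# column -> lid x on row 190, fit from lid pixels
cs=np.where(lid[190])[0]; f=np.polyfit(cs,L[190][cs][:,0],1); print('x(u)=',f, 'x at 258,278,299',np.polyval(f,[258,278,299]))
rs=np.where(lid[130:230,240])[0]+130; f2=np.polyfit(rs,L[rs,240,1],2); print('y at rows 160,164,166,168',np.polyval(f2,[160,164,166,168]))
E
```

```text
knob ((0.0016960168723016977, 0.13336940109729767), (0.01402274426072836, 0.04168243706226349), 20.669708251953125) -> slot [ 0.00169602 -0.0016306 ]
lid x edges -0.0982 0.1008 0.001295138179526506
lid x edges -0.0984 0.1008 0.0012010922166906385
lid x edges -0.0986 0.1002 0.0008474526684023528
lid x edges -0.0986 0.1002 0.0007850202497253697
lid y front -0.06532647882918746 -> slot y -0.00032647882918745985
[720 720 720 719 720 720 698 520 335 421 639 710 714 715 714 715 717 717
 719 716 710 654 501 450 454 452 456 456 452 448 452 456 467 522 587 637
 692 713 714 714 710 711 707 708 708 709 697 567 331 341 540 694 705 702
 698 701 702 700 704 704]
[707 706 708 706 707 704 704 701 681 646 592 455 314 282 273 273 275 273
 276 277 275 271 270 273 274 268 272 273 275 301 365 432 456 458 453 448
 452 456 448 443 452 448 444 446 448]
x(u)= [ 0.00109373 -0.30364171] x at 258,278,299 [-0.02145968  0.0004149   0.0233832 ]
y at rows 160,164,166,168 [0.02895391 0.0246963  0.0225548  0.02040483]
```

{"api": "arm_command", "payload": {
  "series": [
    {"xyz": [0.001,-0.0022,-0.01],"turn": -0.3,"jaw": -1},
    {"xyz": [0,0,-0.02],"turn": 0,"jaw": -1},
    {"xyz": [0,0,-0.02],"turn": 0,"jaw": -1},
    {"xyz": [0,0,-0.02],"turn": 0,"jaw": -1},
    {"xyz": [0,0,-0.015],"turn": 0,"jaw": -1},
    {"xyz": [0,0,-0.005],"turn": 0,"jaw": -1},
    {"xyz": [0,0,0],"turn": 0,"jaw": -1},
    {"xyz": [0,0,0],"turn": 0,"jaw": -1}
  ]
}}

```text
t: 10.4
tcp_pos: [0.5691, -0.2415, 0.1838]
eef_rot: [0.777, 0.63, 0.0, 0.001]
force: [-0.6, 0.3, -1.0]
opening: 0.015
grip_force: 58.8
```

```bash
python3 - <<'E'
from h import *
s=manip.get_state(); w=cams.get_image('wrist'); save(dict(pixels=cv2.resize(w['pixels'][90:250,190:370],None,fx=3.5,fy=3.5,interpolation=cv2.INTER_CUBIC)),'w5.png')
print(s['tcp_pos'],s['force'],np.degrees(2*np.arctan2(s['eef_rot'][1],s['eef_rot'][0])))
W=world(w,s);Z=W[...,2];v,u=np.indices(Z.shape)
a=np.radians(-11.7);R=np.array([[np.cos(a),-np.sin(a)],[np.sin(a),np.cos(a)]])
L=(W[...,:2]-s['tcp_pos'][:2])@R
g=w['pixels'].sum(2).astype(int)
lid=abs(Z-.0995)<.004
for row in (150,165,180,195):
    cs=np.where(lid[row]&(u[row]>200)&(u[row]<360))[0]
    if len(cs)<20: continue
    f=np.polyfit(cs,L[row][cs][:,0],1); print(row,f,g[row,235:325].tolist())
E
```

```text
[ 0.56913232 -0.24145032  0.18380242] [-0.64213546  0.25391067 -0.96451024] 78.09609040391234
150 [ 0.0007544  -0.20900786] [676, 675, 679, 679, 679, 676, 679, 677, 677, 679, 677, 679, 680, 683, 682, 686, 683, 680, 684, 682, 675, 679, 679, 675, 674, 677, 679, 677, 676, 670, 665, 658, 657, 659, 655, 656, 655, 656, 657, 662, 663, 664, 664, 665, 670, 666, 665, 664, 658, 658, 661, 661, 680, 679, 676, 678, 676, 679, 675, 678, 679, 679, 677, 680, 678, 679, 677, 679, 679, 679, 678, 674, 675, 675, 668, 674, 672, 673, 672, 666, 672, 670, 666, 669, 661, 663, 664, 663, 658, 662]
165 [ 0.00076522 -0.21205293] [679, 681, 683, 678, 679, 682, 679, 685, 683, 681, 681, 681, 680, 679, 680, 679, 677, 679, 676, 674, 674, 677, 675, 679, 675, 679, 681, 679, 679, 670, 660, 650, 651, 651, 659, 651, 651, 653, 656, 648, 651, 653, 649, 646, 650, 649, 647, 652, 653, 648, 651, 665, 677, 679, 681, 684, 682, 679, 678, 679, 681, 674, 675, 676, 672, 673, 675, 671, 673, 669, 669, 667, 668, 663, 663, 666, 664, 660, 658, 662, 663, 654, 663, 658, 664, 661, 660, 658, 660, 656]
180 [ 0.00077686 -0.21533418] [677, 680, 676
[... 217 characters left out ...]
347, 466, 525, 529, 562, 628, 667, 674, 671, 673, 677, 675, 671, 673, 668, 672, 663, 663, 655, 656, 602, 378, 228, 233, 364, 560, 650, 658, 655, 653, 651, 654, 651, 654, 652, 656, 654, 657, 652, 657, 650, 655, 652, 652]
195 [ 0.00078842 -0.21859275] [669, 675, 673, 666, 672, 672, 669, 665, 666, 664, 601, 378, 267, 291, 444, 634, 666, 671, 669, 662, 666, 673, 674, 674, 676, 676, 677, 672, 667, 657, 613, 551, 540, 517, 439, 301, 310, 372, 397, 385, 384, 388, 385, 388, 382, 389, 380, 405, 457, 515, 566, 643, 667, 665, 664, 662, 658, 662, 657, 658, 660, 658, 653, 654, 656, 646, 584, 330, 197, 236, 425, 612, 649, 641, 646, 643, 650, 648, 650, 653, 648, 645, 649, 643, 641, 643, 639, 635, 641, 642]
```

View pics/w5.png

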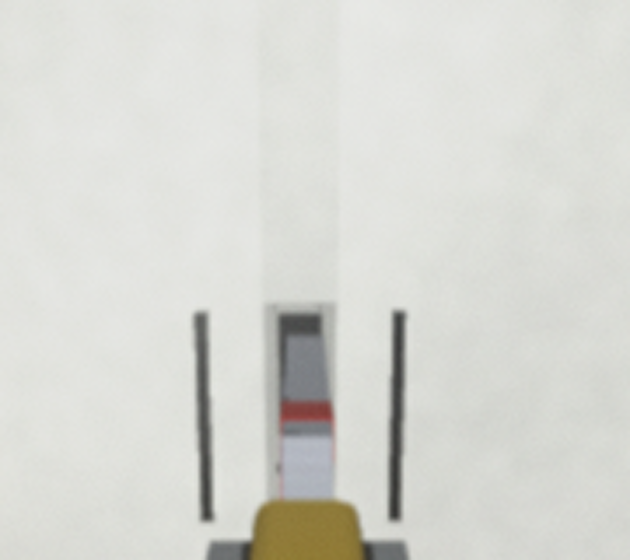

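The crop shows the plate foot at crop columns 283–330 inside the bevel at 264–336. That puts it about 1.4 mm too far along +x and about 1.6 mm too far along −y. I correct and measure again.

{"api": "arm_command", "payload": {
  "series": [
    {"xyz": [-0.001,0.0018,0],"turn": 0,"jaw": -1},
    {"xyz": [0,0,0],"turn": 0,"jaw": -1},
    {"xyz": [0,0,0],"turn": 0,"jaw": -1},
    {"xyz": [0,0,0],"turn": 0,"jaw": -1}
  ]
}}

```text
t: 10.85
tcp_pos: [0.5677, -0.2397, 0.1836]
eef_rot: [0.777, 0.63, 0.0, 0.0]
force: [1.5, -0.8, -1.0]
opening: 0.015
grip_force: 58.8
```

```bash
cat > m.py <<'E'
from h import *
s=manip.get_state(); w=cams.get_image('wrist'); save(w,'w6.png')
print(s['tcp_pos'],s['force'])
W=world(w,s);Z=W[...,2];v,u=np.indices(Z.shape)
a=np.radians(-11.7);R=np.array([[np.cos(a),-np.sin(a)],[np.sin(a),np.cos(a)]])
L=(W[...,:2]-s['tcp_pos'][:2])@R
g=w['pixels'].sum(2).astype(int)
lid=abs(Z-.0995)<.004
for row in (185,195):
    cs=np.where(lid[row]&(u[row]>200)&(u[row]<360))[0]
    f=np.polyfit(cs,L[row][cs][:,0],1)
    x=lambda lo,hi:np.average(np.arange(lo,hi),weights=np.clip(560-g[row,lo:hi],0,None))
    l,r=x(238,256),x(294,314)
    print('slot x',np.polyval(f,(l+r)/2),(l+r)/2)
rs=np.where(lid[120:230,258])[0]+120;f2=np.polyfit(rs,L[rs,258,1],2)
col=g[170:200,277];print(col.tolist(),'y per row',np.polyval(f2,np.arange(174,184)).round(4))
pl=(u>265)&(u<292)&(Z>.108)&(Z<.15)&(v<222)
print('plate',np.percentile(L[pl],[2,50,98],axis=0).round(4).tolist())
E
python3 m.py
```

```text
[ 0.56770639 -0.23965361  0.1836177 ] [ 1.47687109 -0.816307   -0.98310065]
slot x 0.00021443176133445485 277.52813955246006
slot x 0.0001556686070178781 277.4961966126425
[651, 650, 647, 646, 645, 640, 642, 632, 584, 550, 509, 388, 255, 226, 232, 281, 352, 389, 393, 393, 394, 386, 388, 390, 389, 385, 386, 387, 384, 385] y per row [0.0302 0.0294 0.0286 0.0278 0.027  0.0262 0.0255 0.0247 0.0239 0.0231]
plate [[-0.0066, 0.0229], [0.0009, 0.1206], [0.008, 0.1319]]
```

Now it is centred to within 0.5 mm in both directions, so I insert.

{"api": "arm_command", "payload": {
  "series": [
    {"xyz": [0.0003,0,-0.004],"turn": 0,"jaw": -1},
    {"xyz": [0,0,-0.004],"turn": 0,"jaw": -1},
    {"xyz": [0,0,-0.004],"turn": 0,"jaw": -1},
    {"xyz": [0,0,-0.004],"turn": 0,"jaw": -1},
    {"xyz": [0,0,-0.004],"turn": 0,"jaw": -1},
    {"xyz": [0,0,-0.004],"turn": 0,"jaw": -1}
  ]
}}

```text
t: 11.5
tcp_pos: [0.5679, -0.2395, 0.1588]
eef_rot: [0.777, 0.63, -0.0, -0.0]
force: [0.1, -1.0, -0.7]
opening: 0.0153
grip_force: 58.8
```

{"api": "arm_command", "payload": {
  "series": [
    {"xyz": [0,0,-0.006],"turn": 0,"jaw": -1},
    {"xyz": [0,0,-0.006],"turn": 0,"jaw": -1},
    {"xyz": [0,0,-0.006],"turn": 0,"jaw": -1},
    {"xyz": [0,0,-0.006],"turn": 0,"jaw": -1},
    {"xyz": [0,0,-0.006],"turn": 0,"jaw": -1},
    {"xyz": [0,0,-0.006],"turn": 0,"jaw": -1},
    {"xyz": [0,0,-0.003],"turn": 0,"jaw": -1},
    {"xyz": [0,0,0],"turn": 0,"jaw": -1}
  ]
}}

```text
t: 12.3
tcp_pos: [0.5676, -0.2394, 0.1197]
eef_rot: [0.777, 0.63, -0.0, -0.001]
force: [-0.3, 0.3, -1.3]
opening: 0.0149
grip_force: 58.8
```

{"api": "arm_command", "payload": {
  "series": [
    {"xyz": [0,0,0],"turn": 0,"jaw": -1},
    {"xyz": [0,0,0],"turn": 0,"jaw": -1},
    {"xyz": [0,0,0],"turn": 0,"jaw": -1}
  ]
}}

```text
t: 12.6
tcp_pos: [0.5681, -0.2397, 0.1207]
eef_rot: [0.777, 0.63, 0.0, 0.0]
force: [-0.4, 0.4, -0.8]
opening: 0.0148
grip_force: 58.8
```

```bash
python3 - <<'E'
from h import *
s=manip.get_state(); w=cams.get_image('wrist'); b=cams.get_image('scene')
p=cv2.resize(w['pixels'][150:290,200:360],(640,560),interpolation=cv2.INTER_CUBIC)
save(dict(pixels=p),'w7.png'); print(s['tcp_pos'],s['force'],s['opening'],s['t'])
W=world(w,s);Z=W[...,2];v,u=np.indices(Z.shape);hs=cv2.cvtColor(w['pixels'],cv2.COLOR_RGB2HSV).astype(int)
red=((hs[...,0]<8)|(hs[...,0]>172))&(hs[...,1]>110)&(u>255)&(u<300)&(v>150)&(v<250)
print('red',red.sum(),np.percentile(Z[red],[2,50,98]) if red.sum() else '', v[red].min() if red.sum() else '')
hd=(hs[...,0]>20)&(hs[...,0]<35)&(hs[...,1]>150)&(Z>.1)&(u>240)&(u<320)&(v<330)
print('handle z',np.percentile(Z[hd],[0.5,5,99]))
E
```

```text
[ 0.56809247 -0.23970399  0.12066865] [-0.4156604   0.39011566 -0.77285817] 0.014782770572173507 12.6
red 57 [0.09956644 0.10310749 0.10618013] 206
handle z [0.12066263 0.12708776 0.15514002]
```

View pics/w7.png

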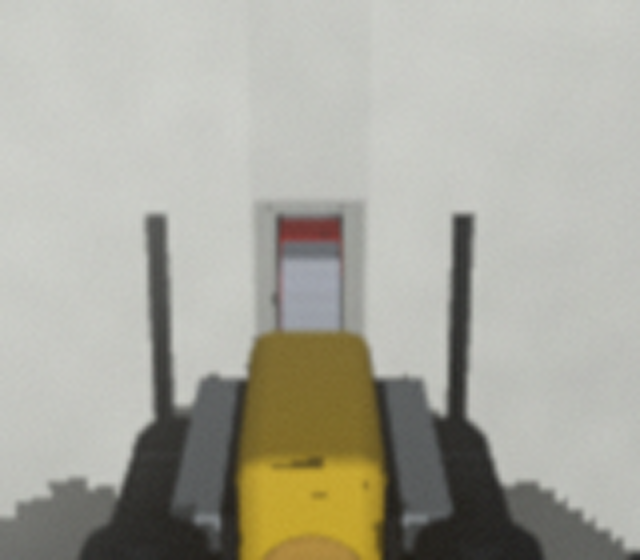

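The crop shows the plate centred in the slot. The band's top is at z≈0.106, so its middle is about 1.5 mm above the lid, and I lower it by that amount.

{"api": "arm_command", "payload": {
  "series": [
    {"xyz": [0,0,-0.0015],"turn": 0,"jaw": -1},
    {"xyz": [0,0,0],"turn": 0,"jaw": -1},
    {"xyz": [0,0,0],"turn": 0,"jaw": -1},
    {"xyz": [0,0,0],"turn": 0,"jaw": -1},
    {"xyz": [0,0,0],"turn": 0,"jaw": -1}
  ]
}}

```text
t: 13.2
tcp_pos: [0.5679, -0.2396, 0.1188]
eef_rot: [0.777, 0.63, 0.0, 0.0]
force: [-0.1, -0.4, -0.9]
opening: 0.0151
grip_force: 58.8
```

```bash
python3 -c "
from h import *
s=manip.get_state();print(s['tcp_pos'],s['force'],s['grip_force']);print(close_job())"
```

```text
[ 0.56792582 -0.23957331  0.11882453] [-0.07471186 -0.41604378 -0.94264963] 58.82887601852417
the job is handed in; nothing more can be done
None
```

The job is handed in at about 13 s: the knob is past its detent with the shutter open, and the brass carrier is still held by its handle in the slot, its red band within about 1 mm of level with the lid top and the handle about 13 mm clear of it.

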